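Overhang the cake board

TASK

On the marble slab, slide the thin wooden board straight out over the slab's far edge (the long edge away from the robot) until 4 cm of it sticks out, give or take 1 cm, so that the baker across the bench can take hold of it. Push aside the steel ring that stands in its way, leaving it standing on the slab beside the board and not touching it. Only push with the fingertips or the outside of the fingers: lift, grip or tip nothing, and leave everything else where it stands.

Things in the scene. Friction and masses are not known exactly. Their poses are not given: they have to be found in the camera images.
- slab: marble pastry slab fixed on the table, 300 mm along its own x by 440 mm along its own y, 30 mm thick; origin at the centre of its underside on the table, so its top is 30 mm above the table. Its +x points away from the robot (turned up to about 0.2 rad), so the far edge is 150 mm from the origin along +x. Nothing stands on the table within 50 mm of the far edge.
- slab_far_edge (a point): middle of the slab's far top edge, the edge the board must stick out over; same axes as the slab
- board: loose plain dark wooden board, a rectangle 140 mm along its own x by 110 mm along its own y, only 8 mm thick, about 0.11 kg, lying flat on the slab with its own x pointing roughly along the slab's x (up to 0.25 rad askew); origin at the centre of its underside. It slides with ordinary friction.
- board_front (a point): middle of the board's leading short edge (the one nearer the slab's far edge), at the height of its underside, 70 mm from the board's origin along its +x
- ring: loose plain steel pastry ring standing on the slab between the board and the slab's far edge; an upright open tube 60 mm outer diameter, 2.5 mm wall, 45 mm high, about 0.12 kg; origin at the centre of its underside, z up along its axis
- ramekin: small white ceramic cup, 60 mm across, 38 mm high, standing on one of the slab's two corners nearer the robot, about 180 mm to one side of the slab's middle; to be left alone; origin at the centre of its underside
- jar: small amber glass jar, 42 mm across, 55 mm high, on the other near corner of the slab, about 180 mm from its middle; to be left alone; origin at the centre of its underside
- jug: white plastic measuring jug with a handle, 110 mm across, 120 mm high, on the table left of the slab; to be left alone; origin at the centre of its underside
- cup: clear plastic cup, 72 mm across, 85 mm high, on the table left of the slab; to be left alone; origin at the centre of its underside
- bowl: steel bowl, 200 mm across, 100 mm high, on the table right of the slab; to be left alone; origin at the centre of its underside
- tin: closed steel can, 70 mm across, 90 mm high, on the table right of the slab; to be left alone; origin at the centre of its underside
Mind the look-alikes: they are no part of the job. Of the things like the board, leave any that is blue, purple or turquoise; of the rest the larger one is meant.

How it is judged:
By the outcome, as a careful person would: the job done as asked, in the order asked, and still so for the second after the job is handed in, with the robot touching nothing.
It also fails if it takes over 58 s, if anything falls off the work surface, if the arm or the gripper's body presses on something with over 40 N, if the wrist force passes 120 N, or if a joint passes its speed limit or range.

ROBOT

A 7-joint arm with a two-finger parallel gripper is mounted at the origin on the work surface. World frame = base frame: x ahead of the robot, y to its left, z up, the work surface at z = 0. Lengths are in m, angles in rad, forces in N, time in s.
With the tool pointing down it reaches from about 0.35 to 0.9 m from the base axis. Payload 8.1 kg.
Tool frame: the origin (TCP) lies at the very end of the fingers, on their centre line; the grasp point (between the pads) lies 19 mm behind it; z points along the fingers, y is the direction in which the jaws open and shut (so a half turn about z gives the same grasp; the last joint's range is limited). The gripper opens to 92 mm and grips with 3 to 60 N. Pads are 19 mm wide; open, the fingers measure 130 mm over their backs; the gripper's body (75 mm by 190 mm) begins 47 mm behind the grasp point.
Start: joints at [-1.312, 0.434, 0.025, 1.573, -0.012, 1.134, -0.075], TCP at [0.221, 0.585, 0.2] pointing down, gripper open.
Joint ranges: [-2.62, 2.62], [-0.44, 2.09], [-1.27, 1.32], [0.08, 2.57], [-1.32, 4.46], [0.12, 2], [-2.74, 2.74]. Speed limits (rad/s): [2.22, 2.22, 3.01, 3.01, 3.14, 3.14, 3.14].

INTERFACE

Orientations are given as a rotation vector (axis times angle).
In Python, from cell import observe, get_image, sign_off gives the robot as it stands.
- The arm moves only by the tool arm_command, never from a script. Its argument "deltas" is a list of rows, each an object with "xyz": the shift along the tool's x, y, z in cm, a list of three; "turn": the turn about the tool's z in degrees; "jaw": the closure in counts, from 0 (fully open) to 255 (shut). A call has 1 to 5 rows; each row is the pose to reach, as a shift and turn from the pose measured when the call began, along the tool's axes at that moment; what a row does not reach only later rows make up. A row lasts 1/12 s, in which the tool goes at most 41.7 mm and 7.16 degrees, less where a joint would pass 70% of its speed; a pose out of reach is approached as far as the arm can. A call with a gripper value outside its range is refused whole. The fingers move at their own pace and stop on an object; "force" is the grip in N (left out, the last holds). Time passes only in rows, so rows that repeat a pose let the fingers close. It gives the time, the measured TCP pose, the force and the opening at its end, in the units of the state.
- observe(): the state, without advancing time (a new reading comes with each control period).
- get_image(name): name is "side" or "top"; returns a dict with "frame" (384x512x3 uint8, red, green, blue), "depth" (384x512 float32, m along the optical axis (not along the pixel's ray), 0 where there is no reading), "camera_matrix" (3x3 intrinsics, pixels), "cam_to_world" (4x4, takes a point from camera to world coordinates). Camera axes: x right, y up, looking along -z (the intrinsics and any distortion apply to the point x, -y, -z); pixel columns grow to the right and rows downward; lengths in m; the calibration is good to about 2 mm. A picture is of the moment at which its call begins.
- sign_off(): hands the job in, once; it reports no verdict.
The state is a dict: "clock": time; "joints": joint angles; "dq": joint speeds; "joint_efforts": joint torques, N m; "position": TCP position; "ee_rot": TCP orientation; "force": force on the tool from outside, world axes, zero at the start; "ft_torque": the same for the moment, N m; "width": opening from 0.0 (shut) to 1.0 (fully open).
Only numpy, scipy, OpenCV 4.12 (cv2) and the standard library are available. Lean on these libraries where they do the work, as an engineer would, in place of code of your own. Each camera call takes 0.05 s, during which the arm holds its last target.

## Working session

There is one attempt and no reset: what is moved stays moved. The work goes in short steps, Python scripts to look and compute and a tool call to move; the robot and the scene stay as the last step left them, time stands still between calls to the robot, and variables do not carry over. Pictures are saved under pics/ and viewed, and the job is handed in when it is done.

Besides the shell and the picture viewer there is one more tool, called after ">>>" by a JSON object that holds its "method" and its "body". arm_command: Moves the arm, as the interface text tells. Its arguments: {"type":"object","properties":{"deltas":{"type":"array","items":{"type":"object","properties":{"xyz":{"type":"array","items":{"type":"number"}},"turn":{"type":"number"},"jaw":{"type":"number"}}}},"force":{"type":"number"}},"required":["deltas"]}

```bash
ls; mkdir -p pics; python3 - <<'E'
from cell import observe,get_image
import cv2,numpy as np
for n in("top","side"):
    d=get_image(n); cv2.imwrite(f"pics/{n}0.png",d["frame"][:,:,::-1]); np.savez(f"{n}0.npz",**d)
    print(n,d["camera_matrix"].round(1).tolist(),d["cam_to_world"].round(3).tolist(),[k for k in d])
print(observe())
E
```

```text
pics
top [[366.2, 0.0, 252.3], [0.0, 366.2, 191.2], [0.0, 0.0, 1.0]] [[-0.049, 0.971, -0.233, 0.272], [-0.999, -0.049, 0.007, -0.007], [-0.005, 0.233, 0.972, 1.12], [0.0, 0.0, 0.0, 1.0]] ['frame', 'depth', 'camera_matrix', 'cam_to_world']
side [[447.8, 0.0, 247.3], [0.0, 447.8, 200.9], [0.0, 0.0, 1.0]] [[0.984, 0.112, -0.135, 0.29], [-0.174, 0.715, -0.677, -1.006], [0.021, 0.691, 0.723, 1.132], [0.0, 0.0, 0.0, 1.0]] ['frame', 'depth', 'camera_matrix', 'cam_to_world']
{'clock': 0.1, 'joints': array([-1.31159486,  0.43515944,  0.02497017,  1.57402021, -0.01155666,
        1.13400868, -0.07507722]), 'dq': array([ 1.04832699e-03, -1.93459895e-03, -9.98924325e-04, -4.84129985e-03,
       -2.85534947e-06,  6.26387223e-04,  3.30275810e-05]), 'joint_efforts': array([ 3.94576957e-03, -6.69126678e+01,  9.88536291e-01, -3.15147114e+01,
       -6.03623036e-02,  3.74802807e-02,  5.13521786e-05]), 'position': array([0.22111106, 0.58403616, 0.19901419]), 'ee_rot': array([-5.65244072e-01, -3.09022911e+00,  2.27580318e-03]), 'force': array([-0.19170567, -0.09501406, -0.47044093]), 'ft_torque': array([ 0.07193157, -0.03244385,  0.02798591]), 'width': 0.9990175612573762}
```

View pics/top0.png

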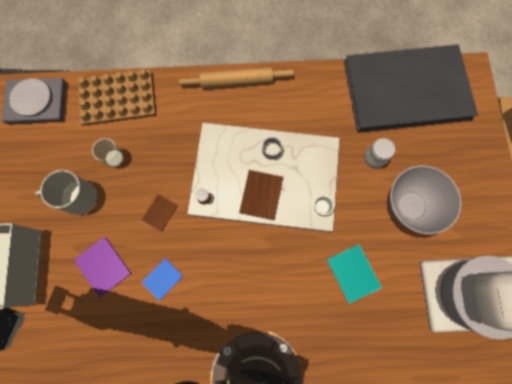

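View pics/side0.png

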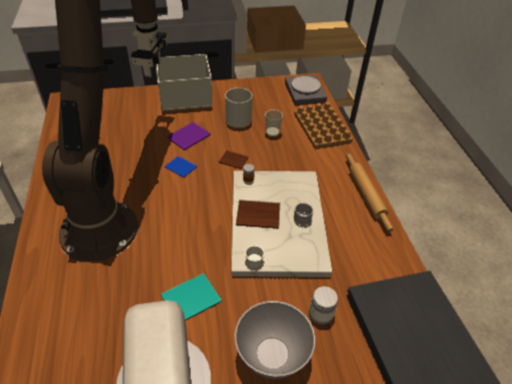

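```bash
cat > h.py <<'E'
import numpy as np,cv2
from cell import observe,get_image
def cam(d):
    K=d["camera_matrix"];T=d["cam_to_world"];R=T[:3,:3]@np.diag([1,-1,-1]);return K,R,T[:3,3]
def px2w(d,uv,z):
    K,R,t=cam(d); uv=np.atleast_2d(uv).astype(float)
    r=(R@np.linalg.inv(K)@np.c_[uv,np.ones(len(uv))].T).T
    return (t+r*((z-t[2])/r[:,2])[:,None])[:,:2]
def w2px(d,P):
    K,R,t=cam(d); p=(K@R.T@(np.atleast_2d(P)-t).T).T; return p[:,:2]/p[:,2:]
# rectified: plane z, 0.5mm... s px/m ; image up=+x, left=+y
def rect(d,z,x0=.36,x1=.76,y0=-.32,y1=.28,s=1300):
    W=int((y1-y0)*s);H=int((x1-x0)*s)
    c=np.array([[x1,y1,z],[x1,y0,z],[x0,y0,z],[x0,y1,z]])
    M=cv2.getPerspectiveTransform(w2px(d,c).astype(np.float32),np.float32([[0,0],[W,0],[W,H],[0,H]]))
    return cv2.warpPerspective(d["frame"][:,:,::-1],M,(W,H),flags=cv2.INTER_CUBIC)
def r2w(p,x1=.76,y1=.28,s=1300):
    p=np.atleast_2d(p); return np.c_[x1-p[:,1]/s,y1-p[:,0]/s]
E
python3 - <<'E'
from h import *
for n in("top","side"):
    d=dict(np.load(n+"0.npz"))
    print(n,"slab~",px2w(d,[[202,123],[340,137],[332,230],[188,214]] if n=="top" else [[319,172],[329,272],[232,272],[234,171]],.03).round(3).tolist())
    im=rect(d,.03); cv2.imwrite(f"pics/r{n}0.png",im)
E
```

```text
top slab~ [[0.765, 0.136], [0.695, -0.3], [0.402, -0.246], [0.472, 0.183]]
side slab~ [[0.779, 0.129], [0.684, -0.299], [0.4, -0.253], [0.474, 0.181]]
```

```bash
sed -i 's/x1=.76,y0=-.32,y1=.28,s=1300/x1=.82,y0=-.34,y1=.24,s=1300/; s/x1=.76,y1=.28,s=1300/x1=.82,y1=.24,s=1300/' h.py
cat > m.py <<'E'
from h import *
import sys
def measure(tag,live=True,names=("top","side")):
  for n in names:
    if live:
        d=get_image(n); np.savez(f"{n}{tag}.npz",**d)
    else: d=dict(np.load(f"{n}{tag}.npz"))
    im=rect(d,.03); cv2.imwrite(f"pics/r{n}{tag}.png",im)
    hsv=cv2.cvtColor(im,cv2.COLOR_BGR2HSV)
    sl=((hsv[...,1]<90)&(hsv[...,2]>110)).astype(np.uint8)
    sl=cv2.morphologyEx(sl,cv2.MORPH_OPEN,np.ones((9,9)))
    k,l,s,c=cv2.connectedComponentsWithStats(sl); i=1+s[1:,4].argmax()
    ct=max(cv2.findContours((l==i).astype(np.uint8),0,2)[0],key=cv2.contourArea)
    r=cv2.minAreaRect(cv2.convexHull(ct)); print(n,"slab",r2w(cv2.boxPoints(r)).round(4).tolist(),np.array(r[1])/1300,r[2])
    # board: top at z=.038
    im=rect(d,.038); hsv=cv2.cvtColor(im,cv2.COLOR_BGR2HSV)
    g=cv2.cvtColor(im,cv2.COLOR_BGR2GRAY)
    b=((hsv[...,1]>90)&(g<85)).astype(np.uint8); b=cv2.morphologyEx(b,cv2.MORPH_OPEN,np.ones((15,15)))
    k,l,s,c=cv2.connectedComponentsWithStats(b)
    for j in range(1,k):
        if 6000<s[j,4]<60000:
            ct=max(cv2.findContours((l==j).astype(np.uint8),0,2)[0],key=cv2.contourArea)
            r=cv2.minAreaRect(ct);print("  brown",r2w(r[0]).round(4).tolist(),np.round(np.array(r[1])/1300,4),round(r[2],2),r2w(cv2.boxPoints(r)).round(4).tolist())
            cv2.drawContours(im,[cv2.boxPoints(r).astype(int)],0,(0,255,0),1)
    cv2.imwrite(f"pics/b{n}{tag}.png",im)
E
python3 -c "
from m import *
measure('0',False)"
```

```text
top slab [[0.47029998898506165, 0.1876000016927719], [0.7688999772071838, 0.13689999282360077], [0.6948999762535095, -0.2989000082015991], [0.39629998803138733, -0.24819999933242798]] [0.4420944  0.30288215] 9.634295463562012
  brown [[0.5198, -0.0404]] [0.1015 0.1312] 14.93 [[0.46950000524520874, 0.025599999353289604], [0.5963000059127808, -0.008200000040233135], [0.5701000094413757, -0.1062999963760376], [0.44339999556541443, -0.07249999791383743]]
side slab [[0.47200000286102295, 0.1859000027179718], [0.7678999900817871, 0.13510000705718994], [0.6930999755859375, -0.30140000581741333], [0.3971000015735626, -0.25060001015663147]] [0.44291391 0.30023987] 9.735373497009277
  brown [[0.5186, -0.0441]] [0.1109 0.1353] 15.02 [[0.4675999879837036, 0.027000000700354576], [0.5982999801635742, -0.008100000210106373], [0.5695000290870667, -0.1151999980211258], [0.4388999938964844, -0.08009999990463257]]
  brown [[0.4788, 0.2104]] [0.1131 0.0592] 90.0 [[0.5353999733924866, 0.23999999463558197], [0.5353999733924866, 0.18080000579357147], [0.4223000109195709, 0.18080000579357147], [0.4223000109195709, 0.23999999463558197]]
```

```bash
python3 -c "
import cv2
cv2.imwrite('pics/c.png',cv2.resize(cv2.vconcat([cv2.imread('pics/btop0.png'),cv2.imread('pics/bside0.png')]),None,fx=.58,fy=.58)); print(cv2.imread('pics/c.png').shape)"
```

```text
(694, 437, 3)
```

View pics/c.png

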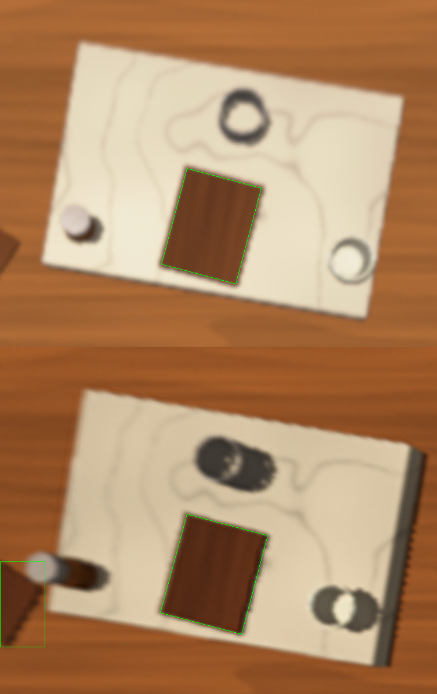

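```bash
cat > ring.py <<'E'
from h import *
C=np.array([.5825,-.0565]);a=-.169
S=np.array([[np.cos(a),np.sin(a)],[-np.sin(a),np.cos(a)]])
def slab(p): return (S@(np.atleast_2d(p)-C).T).T
def ring(tag,live=False,n="top"):
    d=get_image(n) if live else dict(np.load(f"{n}{tag}.npz"))
    im=rect(d,.075); cv2.imwrite(f"pics/q{n}{tag}.png",im)
    g=cv2.GaussianBlur(cv2.cvtColor(im,cv2.COLOR_BGR2GRAY),(0,0),2)
    c=cv2.HoughCircles(g,cv2.HOUGH_GRADIENT,1,60,param1=40,param2=12,minRadius=20,maxRadius=46)
    for x,y,r in c[0]:
        w=r2w([x,y]); print(n,w.round(4),"slab",slab(w).round(4),"r",r/1300)
    # depth-based
    K,R,t=cam(d); v,u=np.mgrid[:384,:512]; Z=d["depth"]
    P=np.stack([(u-K[0,2])/K[0,0]*Z,(v-K[1,2])/K[1,1]*Z,Z],-1)@R.T+t
    q=slab(P[...,:2].reshape(-1,2)); z=P[...,2].ravel()
    for lo,hi in((.05,.072),(.072,.09)):
      m=(z>lo)&(z<hi)&(abs(q[:,0])<.16)&(abs(q[:,1])<.23)
      k=np.zeros(m.shape,np.uint8);k[m]=1
      nn,l,s,c=cv2.connectedComponentsWithStats(k.reshape(384,512))
      for j in range(1,nn):
        mm=(l.ravel()==j); 
        if mm.sum()>8: print("  depth",lo,mm.sum(),q[mm].min(0).round(4),q[mm].max(0).round(4),z[mm].max().round(4))
E
python3 -c "
from ring import *
ring('0');ring('0',n='side')
print('board',slab([[.5198,-.0404],[.5186,-.0441]]))
"
```

```text
top [[ 0.6588 -0.0796]] slab [[ 0.0791 -0.0099]] r 0.028384617
top [[ 0.4735 -0.2204]] slab [[-0.0799 -0.1799]] r 0.030307693
top [[0.5173 0.1335]] slab [[-0.0962  0.1763]] r 0.016153846
top [[ 0.4604 -0.0573]] slab [[-0.1202 -0.0213]] r 0.022384616
  depth 0.05 100 [ 0.0496 -0.0375] [0.1096 0.0195] 0.072
  depth 0.05 36 [-0.1159  0.156 ] [-0.0867  0.1926] 0.0689
  depth 0.05 137 [-0.1092 -0.208 ] [-0.0512 -0.1515] 0.072
  depth 0.072 23 [ 0.0854 -0.037 ] [0.1096 0.0154] 0.0791
  depth 0.072 13 [ 0.0524 -0.0384] [ 0.0795 -0.0165] 0.0786
  depth 0.072 137 [-0.115   0.1579] [-0.0771  0.1939] 0.089
side [[ 0.4704 -0.2265]] slab [[-0.0819 -0.1865]] r 0.024692306
side [[ 0.6442 -0.1265]] slab [[ 0.0726 -0.0587]] r 0.027923075
side [[ 0.6588 -0.0819]] slab [[ 0.0795 -0.0122]] r 0.029076923
side [[0.5173 0.1465]] slab [[-0.0984  0.1892]] r 0.020461539
side [[0.5065 0.0765]] slab [[-0.0973  0.1184]] r 0.016461538
side [[0.4773 0.1158]] slab [[-0.1327  0.1521]] r 0.022153845
side [[ 0.4704 -0.0373]] slab [[-1.137e-01  1.000e-04]] r 0.018307691
  depth 0.05 53 [-0.1146  0.1515] [-0.0756  0.179 ] 0.0702
  depth 0.05 73 [ 0.0583 -0.0069] [0.1088 0.0221] 0.0711
  depth 0.05 89 [ 0.0505 -0.0427] [ 0.109  -0.0039] 0.0719
  depth 0.05 183 [-0.1087 -0.2112] [-0.0523 -0.151 ] 0.0719
  depth 0.072 81 [-0.1115  0.1536] [-0.0765  0.1938] 0.0896
  depth 0.072 68 [ 0.0517 -0.0416] [0.11   0.0199] 0.0831
board [[-0.06451471  0.0053247 ]
 [-0.06507528  0.00147558]]
```

View pics/qtop0.png

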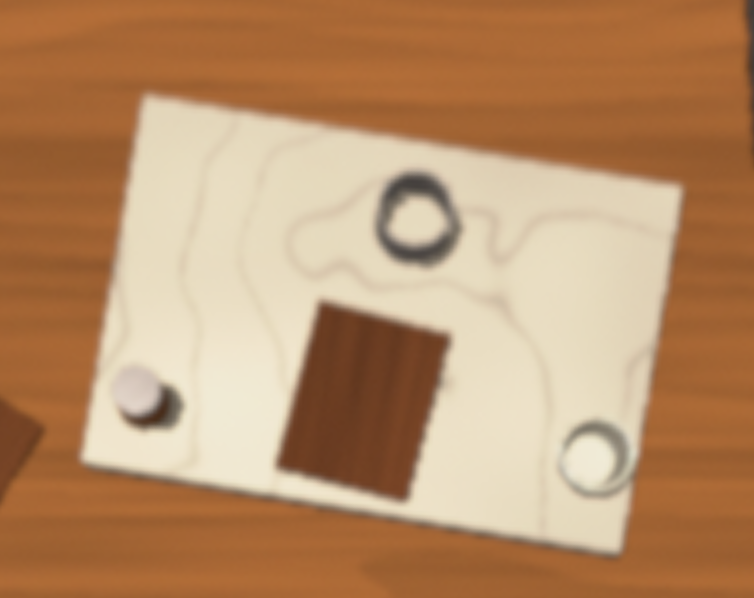

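```bash
cat > go.py <<'E'
import sys
from ring import *
from scipy.spatial.transform import Rotation as Ro
# go.py sx sy z azdeg(tool x rel. slab x, deg)
sx,sy,z,az=map(float,sys.argv[1:])
o=observe(); R=Ro.from_rotvec(o["ee_rot"]).as_matrix(); p=o["position"]
w=np.r_[C+S.T@[sx,sy],z]
d=R.T@(w-p)*100
cur=np.degrees(np.arctan2(R[1,0],R[0,0])-a); t=-((az-cur+180)%360-180)
print("t",o["clock"],"pos slab",slab(p[:2]).round(4),"z",p[2].round(4),"az",cur.round(2),"tilt",np.degrees(np.arccos(-R[2,2])).round(2),"F",o["force"].round(1),"w",round(o["width"],3),"j",o["joints"].round(2))
print("world",w.round(4),"delta cm",d.round(2),"turn",round(t,2),"rows",max(np.linalg.norm(d)/4.17,abs(t)/7.16).round(1))
E
python3 go.py 0.08 0.055 0.2 90
```

```text
t 0.1 pos slab [[-0.464   0.5706]] z 0.199 az 168.95 tilt 0.08 F [-0.2 -0.1 -0.5] w 0.999 j [-1.31  0.44  0.02  1.57 -0.01  1.13 -0.08]
world [ 0.6706 -0.0157  0.2   ] delta cm [-6.327e+01 -4.018e+01 -3.000e-02] turn 78.95 rows 18.0
```

>>> {"method": "arm_command", "body": {"deltas": [{"xyz":[-3.2,-2.0,0],"turn":4,"jaw":172},{"xyz":[-6.4,-4.0,0],"turn":8,"jaw":172},{"xyz":[-9.6,-6.0,0],"turn":12,"jaw":172},{"xyz":[-12.8,-8.1,0],"turn":16,"jaw":172},{"xyz":[-16,-10.1,0],"turn":20,"jaw":172}], "force": 20}}

```text
clock: 0.52
position: [0.3356, 0.4311, 0.1989]
ee_rot: [-1.098, -2.943, 0.003]
force: [1.0, 0.5, -0.2]
width: 0.685
```

```bash
python3 go.py 0.08 0.055 0.2 90
```

```text
t 0.5167 pos slab [[-0.3254  0.4391]] z 0.1989 az 148.76 tilt 0.12 F [ 1.   0.5 -0.2] w 0.685 j [-1.12  0.31  0.14  1.77 -0.05  1.06 -0.1 ]
world [ 0.6706 -0.0157  0.2   ] delta cm [-5.459e+01 -1.181e+01 -5.000e-02] turn 58.76 rows 13.4
```

>>> {"method": "arm_command", "body": {"deltas": [{"xyz":[-3.8,-0.8,0],"turn":4.2,"jaw":172},{"xyz":[-7.6,-1.6,0],"turn":8.4,"jaw":172},{"xyz":[-11.4,-2.4,0],"turn":12.6,"jaw":172},{"xyz":[-15.2,-3.2,0],"turn":16.8,"jaw":172},{"xyz":[-19,-4,0],"turn":21,"jaw":172}]}}

```text
clock: 0.93
position: [0.4535, 0.2746, 0.199]
ee_rot: [1.621, 2.691, -0.003]
force: [1.5, 0.1, -0.1]
width: 0.344
```

```bash
python3 go.py 0.08 0.055 0.2 90
```

```text
t 0.9333 pos slab [[-0.1828  0.3047]] z 0.199 az 127.56 tilt 0.13 F [ 1.5  0.1 -0.1] w 0.344 j [-0.88  0.28  0.3   1.82 -0.09  1.05 -0.06]
world [ 0.6706 -0.0157  0.2   ] delta cm [-35.81   5.61  -0.06] turn 37.56 rows 8.7
```

>>> {"method": "arm_command", "body": {"deltas": [{"xyz":[-3.8,0.6,0],"turn":4,"jaw":172},{"xyz":[-7.6,1.2,0],"turn":8,"jaw":172},{"xyz":[-11.4,1.8,0],"turn":12,"jaw":172},{"xyz":[-15.2,2.4,0],"turn":16,"jaw":172},{"xyz":[-19,3,0],"turn":20,"jaw":172}]}}

```text
clock: 1.35
position: [0.5695, 0.119, 0.199]
ee_rot: [2.067, 2.365, -0.004]
force: [1.1, 2.0, 0.4]
width: 0.325
```

```bash
python3 go.py 0.08 0.055 0.2 90
```

```text
t 1.35 pos slab [[-0.0424  0.1708]] z 0.199 az 107.38 tilt 0.14 F [1.1 2.  0.4] w 0.325 j [-0.62  0.38  0.44  1.71 -0.18  1.1   0.01]
world [ 0.6706 -0.0157  0.2   ] delta cm [-14.71   8.22  -0.09] turn 17.38 rows 4.0
```

>>> {"method": "arm_command", "body": {"deltas": [{"xyz":[-3.7,2.0,0],"turn":4.3,"jaw":172},{"xyz":[-7.4,4.1,0],"turn":8.7,"jaw":172},{"xyz":[-11,6.1,0],"turn":13,"jaw":172},{"xyz":[-14.7,8.2,0],"turn":17.4,"jaw":172},{"xyz":[-14.7,8.2,0],"turn":17.4,"jaw":172}]}}

```text
clock: 1.77
position: [0.6727, -0.025, 0.1986]
ee_rot: [2.41, 2.006, -0.008]
force: [-1.5, -0.6, -0.4]
width: 0.323
```

```bash
python3 go.py 0.08 0.055 0.037 90
```

```text
t 1.7667 pos slab [[0.0837 0.0462]] z 0.1986 az 89.23 tilt 0.44 F [-1.5 -0.6 -0.4] w 0.323 j [-0.38  0.55  0.53  1.47 -0.28  1.2   0.01]
world [ 0.6706 -0.0157  0.037 ] delta cm [ 0.99 -0.39 16.15] turn -0.77 rows 3.9
```

>>> {"method": "arm_command", "body": {"deltas": [{"xyz":[0.5,-0.2,2],"turn":-0.8},{"xyz":[1.0,-0.4,4.5],"turn":-0.8},{"xyz":[1.0,-0.4,7],"turn":-0.8},{"xyz":[1.0,-0.4,8],"turn":-0.8},{"xyz":[1.0,-0.4,8],"turn":-0.8}]}}

```text
schema error: expected keys xyz, turn, jaw
```

```bash
python3 go.py 0.08 0.055 0.037 90
```

```text
t 1.7667 pos slab [[0.0837 0.0462]] z 0.1986 az 89.23 tilt 0.44 F [-1.5 -0.6 -0.4] w 0.323 j [-0.38  0.55  0.53  1.47 -0.28  1.2   0.01]
world [ 0.6706 -0.0157  0.037 ] delta cm [ 0.99 -0.39 16.15] turn -0.77 rows 3.9
```

>>> {"method": "arm_command", "body": {"deltas": [{"xyz":[0.5,-0.2,2],"turn":-0.8,"jaw":172},{"xyz":[1.0,-0.4,4.5],"turn":-0.8,"jaw":172},{"xyz":[1.0,-0.4,7],"turn":-0.8,"jaw":172},{"xyz":[1.0,-0.4,8],"turn":-0.8,"jaw":172},{"xyz":[1.0,-0.4,8],"turn":-0.8,"jaw":172}]}}

```text
clock: 2.18
position: [0.6685, -0.0147, 0.1156]
ee_rot: [2.398, 2.025, -0.015]
force: [-0.2, 0.1, 0.4]
width: 0.326
```

```bash
python3 go.py 0.08 0.055 0.037 90
```

```text
t 2.1833 pos slab [[0.0777 0.0557]] z 0.1156 az 90.05 tilt 0.57 F [-0.2  0.1  0.4] w 0.326 j [-0.37  0.62  0.5   1.58 -0.32  1.04  0.04]
world [ 0.6706 -0.0157  0.037 ] delta cm [0.   0.26 7.86] turn 0.05 rows 1.9
```

>>> {"method": "arm_command", "body": {"deltas": [{"xyz":[0,0.2,2],"turn":0,"jaw":172},{"xyz":[0,0.3,4],"turn":0,"jaw":172},{"xyz":[0,0.3,6],"turn":0,"jaw":172},{"xyz":[0,0.3,7.4],"turn":0,"jaw":172},{"xyz":[0,0.3,7.4],"turn":0,"jaw":172}]}}

```text
clock: 2.6
position: [0.6698, -0.0157, 0.04]
ee_rot: [2.4, 2.027, -0.019]
force: [-1.1, -0.1, 0.3]
width: 0.328
```

```bash
python3 go.py 0.08 -0.09 0.037 90
```

```text
t 2.6 pos slab [[0.0792 0.0549]] z 0.04 az 90.06 tilt 0.69 F [-1.1 -0.1  0.3] w 0.328 j [-0.35  0.7   0.46  1.63 -0.36  0.91  0.08]
world [ 0.6462 -0.1587  0.037 ] delta cm [-14.49   0.06   0.44] turn 0.06 rows 3.5
```

>>> {"method": "arm_command", "body": {"deltas": [{"xyz":[-0.8,0,0.1],"turn":0,"jaw":172},{"xyz":[-1.6,0,0.1],"turn":0,"jaw":172},{"xyz":[-2.2,0,0.2],"turn":0,"jaw":172},{"xyz":[-2.8,0,0.2],"turn":0,"jaw":172},{"xyz":[-3.4,0,0.2],"turn":0,"jaw":172}]}}

```text
clock: 3.02
position: [0.6645, -0.0503, 0.0394]
ee_rot: [2.4, 2.025, -0.017]
force: [1.0, 1.3, 1.1]
width: 0.327
```

```bash
python3 go.py 0.08 -0.09 0.037 90;python3 -c "
from h import *
cv2.imwrite('pics/a1.png',get_image('side')['frame'][120:300,180:380,::-1].repeat(3,0).repeat(3,1))"
```

```text
t 3.0167 pos slab [[0.0798 0.0199]] z 0.0394 az 90.01 tilt 0.62 F [1.  1.3 1.1] w 0.327 j [-0.3   0.69  0.46  1.64 -0.36  0.9   0.13]
world [ 0.6462 -0.1587  0.037 ] delta cm [-10.99   0.02   0.34] turn 0.01 rows 2.6
```

View pics/a1.png

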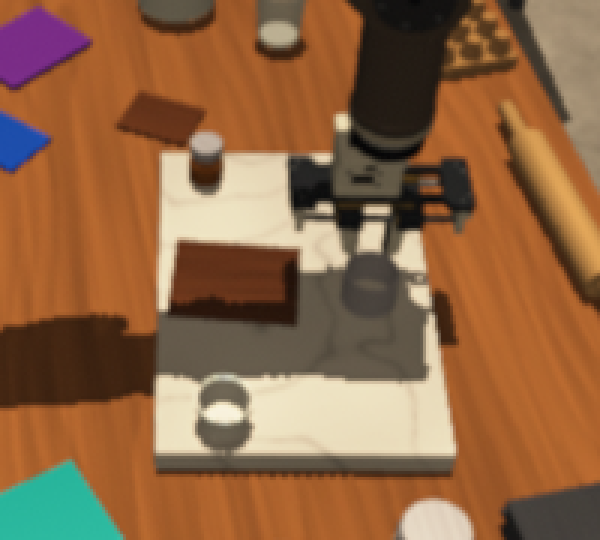

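Fingers (crop ~370,220) stand right behind the ring (~370,285); contact imminent. Continue.

>>> {"method": "arm_command", "body": {"deltas": [{"xyz":[-0.6,0,0.1],"turn":0,"jaw":172},{"xyz":[-1.2,0,0.1],"turn":0,"jaw":172},{"xyz":[-1.8,0,0.1],"turn":0,"jaw":172},{"xyz":[-2.4,0,0.1],"turn":0,"jaw":172},{"xyz":[-3.0,0,0.1],"turn":0,"jaw":172}]}}

```text
clock: 3.48
position: [0.6592, -0.0818, 0.0387]
ee_rot: [2.4, 2.024, -0.018]
force: [-0.4, 2.0, 2.3]
width: 0.329
```

```bash
python3 go.py 0.08 -0.09 0.037 90
```

```text
t 3.4833 pos slab [[ 0.0798 -0.012 ]] z 0.0387 az 89.95 tilt 0.65 F [-0.4  2.   2.3] w 0.329 j [-0.25  0.69  0.46  1.65 -0.36  0.89  0.17]
world [ 0.6462 -0.1587  0.037 ] delta cm [-7.8   0.02  0.25] turn -0.05 rows 1.9
```

>>> {"method": "arm_command", "body": {"deltas": [{"xyz":[-0.8,0,0],"turn":0,"jaw":172},{"xyz":[-1.6,0,0],"turn":0,"jaw":172},{"xyz":[-2.4,0,0],"turn":0,"jaw":172},{"xyz":[-3.2,0,0],"turn":0,"jaw":172},{"xyz":[-4.0,0,0],"turn":0,"jaw":172}]}}

```text
clock: 3.9
position: [0.652, -0.1225, 0.039]
ee_rot: [2.401, 2.023, -0.019]
force: [-0.8, -0.1, 0.4]
width: 0.323
```

>>> {"method": "arm_command", "body": {"deltas": [{"xyz":[-0.8,0,0],"turn":0,"jaw":172},{"xyz":[-1.6,0,0],"turn":0,"jaw":172},{"xyz":[-2.4,0,0],"turn":0,"jaw":172},{"xyz":[-3.2,0,0],"turn":0,"jaw":172},{"xyz":[-3.6,0,0],"turn":0,"jaw":172}]}}

```text
clock: 4.32
position: [0.6454, -0.1598, 0.0394]
ee_rot: [2.402, 2.021, -0.019]
force: [0.9, -0.0, -0.6]
width: 0.325
```

```bash
python3 go.py 0.08 -0.06 0.037 90;python3 -c "
from h import *
cv2.imwrite('pics/a2.png',get_image('side')['frame'][120:300,180:380,::-1].repeat(3,0).repeat(3,1))"
```

```text
t 4.3167 pos slab [[ 0.0794 -0.0912]] z 0.0394 az 89.85 tilt 0.72 F [ 0.9 -0.  -0.6] w 0.325 j [-0.13  0.69  0.45  1.65 -0.35  0.89  0.29]
world [ 0.6513 -0.1291  0.037 ] delta cm [3.13 0.05 0.21] turn -0.15 rows 0.8
```

View pics/a2.png

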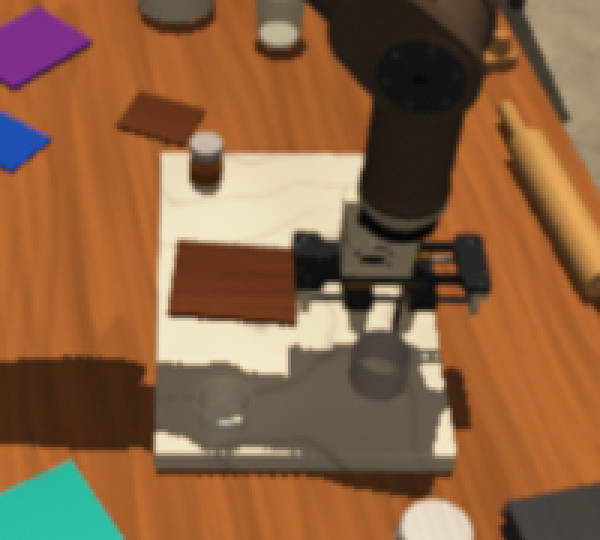

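>>> {"method": "arm_command", "body": {"deltas": [{"xyz":[1,0,0],"turn":0,"jaw":172},{"xyz":[2.5,0,0],"turn":0,"jaw":172},{"xyz":[3,0,-2],"turn":0,"jaw":172},{"xyz":[3,0,-6],"turn":0,"jaw":172},{"xyz":[3,0,-8.5],"turn":0,"jaw":172}]}}

```text
clock: 4.78
position: [0.6522, -0.1264, 0.1262]
ee_rot: [2.399, 2.025, -0.018]
force: [0.1, -0.7, 1.3]
width: 0.328
```

```bash
python3 go.py -0.165 0.004 0.125 90;python3 go.py -0.165 0.004 0.125 0;python3 go.py -0.165 0.004 0.125 180; python3 -c "
from m import *
import ring
measure('1')
ring.ring('1');ring.ring('1',n='side')"
```

```text
t 4.7833 pos slab [[ 0.0805 -0.0572]] z 0.1262 az 90.01 tilt 0.67 F [ 0.1 -0.7  1.3] w 0.328 j [-0.21  0.6   0.5   1.58 -0.3   1.05  0.2 ]
world [ 0.4205 -0.0248  0.125 ] delta cm [  6.12 -24.55   0.19] turn 0.01 rows 6.1
t 4.7833 pos slab [[ 0.0805 -0.0572]] z 0.1262 az 90.01 tilt 0.67 F [ 0.1 -0.7  1.3] w 0.328 j [-0.21  0.6   0.5   1.58 -0.3   1.05  0.2 ]
world [ 0.4205 -0.0248  0.125 ] delta cm [  6.12 -24.55   0.19] turn 90.01 rows 12.6
t 4.7833 pos slab [[ 0.0805 -0.0572]] z 0.1262 az 90.01 tilt 0.67 F [ 0.1 -0.7  1.3] w 0.328 j [-0.21  0.6   0.5   1.58 -0.3   1.05  0.2 ]
world [ 0.4205 -0.0248  0.125 ] delta cm [  6.12 -24.55   0.19] turn -89.99 rows 12.6
top slab [[0.424699991941452, -0.07729999721050262], [0.7243000268936157, -0.12890000641345978], [0.6948999762535095, -0.2994999885559082], [0.3953000009059906, -0.24779999256134033]] [0.17309594 0.30400269] 9.782407760620117
  brown [[0.385, -0.1681]] [0.0485 0.0869] 90.0 [[0.4092000126838684, -0.12460000067949295], [0.4092000126838684, -0.21150000393390656], [0.36079999804496765, -0.21150000393390656], [0.36079999804496765,
[... 2302 characters left out ...]
b [[0.0485 0.1058]] r 0.034923077
side [[ 0.7342 -0.0535]] slab [[0.1491 0.0285]] r 0.030461537
side [[ 0.6404 -0.1888]] slab [[ 0.0793 -0.1207]] r 0.024230769
side [[ 0.6812 -0.1519]] slab [[ 0.1133 -0.0775]] r 0.025999999
side [[ 0.5688 -0.1742]] slab [[ 0.0063 -0.1184]] r 0.016384615
side [[0.4758 0.1135]] slab [[-0.1338  0.1496]] r 0.023
  depth 0.05 56 [-0.1146  0.1518] [-0.0756  0.1818] 0.0719
  depth 0.05 78 [ 0.0572 -0.123 ] [ 0.1073 -0.0933] 0.0719
  depth 0.05 92 [ 0.05   -0.1577] [ 0.1071 -0.1176] 0.0719
  depth 0.05 186 [-0.1087 -0.2102] [-0.0524 -0.1508] 0.0718
  depth 0.072 80 [-0.1115  0.1536] [-0.0765  0.1964] 0.0894
  depth 0.072 71 [ 0.0515 -0.1555] [ 0.1081 -0.0974] 0.0824
```

>>> {"method": "arm_command", "body": {"deltas": [{"xyz":[0.5,-2,0],"turn":7,"jaw":102},{"xyz":[1,-4,0],"turn":14,"jaw":102},{"xyz":[1.5,-6,0],"turn":21,"jaw":102},{"xyz":[2,-8,0],"turn":28,"jaw":102},{"xyz":[2.5,-10,0],"turn":35,"jaw":102}]}}

```text
clock: 5.3
position: [0.5594, -0.0835, 0.128]
ee_rot: [2.894, 1.201, -0.007]
force: [0.2, 0.0, 0.2]
width: 0.592
```

```bash
python3 go.py -0.167 0.006 0.125 0
```

```text
t 5.3 pos slab [[-0.0182 -0.0305]] z 0.128 az 54.75 tilt 0.53 F [0.2 0.  0.2] w 0.592 j [-0.44  0.47  0.69  1.85 -0.35  0.95 -0.38]
world [ 0.4189 -0.0225  0.125 ] delta cm [ -5.6  -14.26   0.25] turn 54.75 rows 7.6
```

>>> {"method": "arm_command", "body": {"deltas": [{"xyz":[-0.7,-1.8,0],"turn":7,"jaw":102},{"xyz":[-1.4,-3.6,0],"turn":14,"jaw":102},{"xyz":[-2.1,-5.4,0],"turn":21,"jaw":102},{"xyz":[-2.8,-7.2,0],"turn":28,"jaw":102},{"xyz":[-3.5,-9,0],"turn":35,"jaw":102}]}}

```text
clock: 5.72
position: [0.4699, -0.0424, 0.1271]
ee_rot: [3.122, 0.269, -0.004]
force: [-0.5, 0.9, 0.5]
width: 0.6
```

```bash
python3 go.py -0.167 0.006 0.125 0
```

```text
t 5.7167 pos slab [[-0.1134 -0.0051]] z 0.1271 az 19.54 tilt 0.49 F [-0.5  0.9  0.5] w 0.6 j [-0.73  0.36  0.92  2.08 -0.36  0.87 -1.01]
world [ 0.4189 -0.0225  0.125 ] delta cm [-4.68 -2.84  0.21] turn 19.54 rows 2.7
```

>>> {"method": "arm_command", "body": {"deltas": [{"xyz":[-1.5,-0.9,0],"turn":6.5,"jaw":102},{"xyz":[-3.0,-1.8,0],"turn":13,"jaw":102},{"xyz":[-4.7,-2.8,0],"turn":19.5,"jaw":102},{"xyz":[-4.7,-2.8,0],"turn":19.5,"jaw":102},{"xyz":[-4.7,-2.8,0],"turn":19.5,"jaw":102}]}}

```text
clock: 6.13
position: [0.4181, -0.0206, 0.1267]
ee_rot: [3.124, -0.255, -0.003]
force: [0.8, 0.1, 0.2]
width: 0.601
```

```bash
python3 go.py -0.167 0.006 0.034 0
```

```text
t 6.1333 pos slab [[-0.1681  0.0078]] z 0.1267 az 0.34 tilt 0.45 F [0.8 0.1 0.2] w 0.601 j [-0.95  0.29  1.08  2.2  -0.34  0.84 -1.39]
world [ 0.4189 -0.0225  0.034 ] delta cm [0.12 0.11 9.27] turn 0.34 rows 2.2
```

>>> {"method": "arm_command", "body": {"deltas": [{"xyz":[0,0.2,2.5],"turn":0.3,"jaw":102},{"xyz":[0,0.2,5],"turn":0.3,"jaw":102},{"xyz":[0,0.2,7.3],"turn":0.3,"jaw":102},{"xyz":[0,0.2,7.3],"turn":0.3,"jaw":102},{"xyz":[0,0.2,7.3],"turn":0.3,"jaw":102}]}}

```text
clock: 6.55
position: [0.4175, -0.0235, 0.0534]
ee_rot: [3.122, -0.263, -0.006]
force: [-0.1, -0.2, 0.2]
width: 0.6
```

```bash
python3 go.py -0.167 0.006 0.034 0; python3 -c "
from h import *
cv2.imwrite('pics/a3.png',get_image('side')['frame'][100:300,150:380,::-1].repeat(3,0).repeat(3,1))"
```

```text
t 6.55 pos slab [[-0.1682  0.0047]] z 0.0534 az 0.07 tilt 0.54 F [-0.1 -0.2  0.2] w 0.6 j [-0.76  0.43  0.91  2.27 -0.54  0.67 -1.21]
world [ 0.4189 -0.0225  0.034 ] delta cm [ 0.12 -0.14  1.94] turn 0.07 rows 0.5
```

View pics/a3.png

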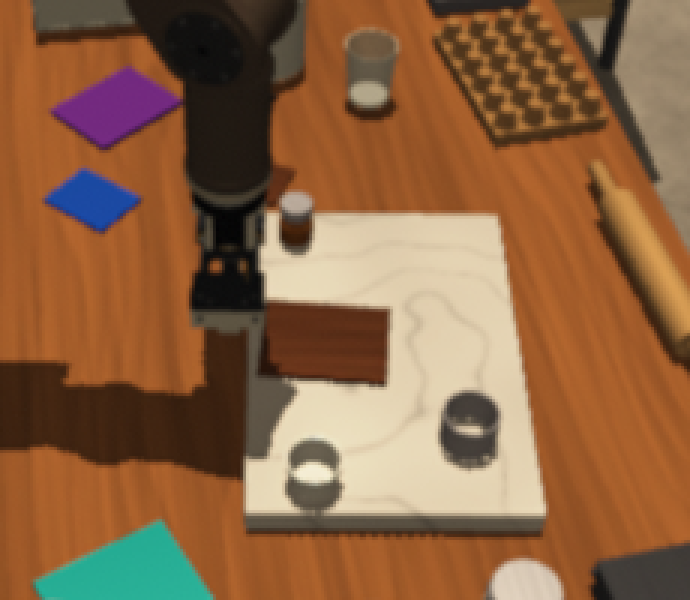

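>>> {"method": "arm_command", "body": {"deltas": [{"xyz":[0,-0.1,0.8],"turn":0,"jaw":102},{"xyz":[0,-0.1,1.5],"turn":0,"jaw":102},{"xyz":[0,-0.1,1.95],"turn":0,"jaw":102},{"xyz":[0,-0.1,1.95],"turn":0,"jaw":102},{"xyz":[0,-0.1,1.95],"turn":0,"jaw":102}]}}

```text
clock: 7.02
position: [0.4183, -0.0227, 0.0346]
ee_rot: [3.122, -0.263, -0.003]
force: [-0.3, 0.1, -0.1]
width: 0.597
```

```bash
python3 go.py 0.04 0.006 0.034 0
```

```text
t 7.0167 pos slab [[-0.1676  0.0057]] z 0.0346 az 0.06 tilt 0.49 F [-0.3  0.1 -0.1] w 0.597 j [-0.72  0.46  0.85  2.28 -0.59  0.63 -1.16]
world [ 0.6229 -0.0573  0.034 ] delta cm [ 2.076e+01 -1.000e-02  4.000e-02] turn 0.06 rows 5.0
```

>>> {"method": "arm_command", "body": {"deltas": [{"xyz":[0.6,0,0],"turn":0,"jaw":102},{"xyz":[1.2,0,0],"turn":0,"jaw":102},{"xyz":[1.8,0,0],"turn":0,"jaw":102},{"xyz":[2.4,0,0],"turn":0,"jaw":102},{"xyz":[3,0,0],"turn":0,"jaw":102}]}}

```text
clock: 7.43
position: [0.4489, -0.0279, 0.0347]
ee_rot: [3.122, -0.263, -0.003]
force: [0.1, -0.4, -0.2]
width: 0.6
```

>>> {"method": "arm_command", "body": {"deltas": [{"xyz":[0.7,0,0],"turn":0,"jaw":102},{"xyz":[1.4,0,0],"turn":0,"jaw":102},{"xyz":[2.1,0,0],"turn":0,"jaw":102},{"xyz":[2.8,0,0],"turn":0,"jaw":102},{"xyz":[3.5,0,0],"turn":0,"jaw":102}]}}

```text
clock: 7.85
position: [0.4841, -0.0339, 0.0346]
ee_rot: [3.122, -0.263, -0.003]
force: [0.5, -0.3, -0.1]
width: 0.596
```

```bash
python3 go.py 0.04 0.006 0.034 0; python3 -c "
from h import *
cv2.imwrite('pics/a4.png',get_image('side')['frame'][100:300,150:380,::-1].repeat(3,0).repeat(3,1))"
```

```text
t 7.85 pos slab [[-0.1008  0.0057]] z 0.0346 az 0.06 tilt 0.49 F [ 0.5 -0.3 -0.1] w 0.596 j [-0.64  0.55  0.82  2.13 -0.61  0.71 -1.15]
world [ 0.6229 -0.0573  0.034 ] delta cm [ 1.408e+01 -1.000e-02  5.000e-02] turn 0.06 rows 3.4
```

View pics/a4.png

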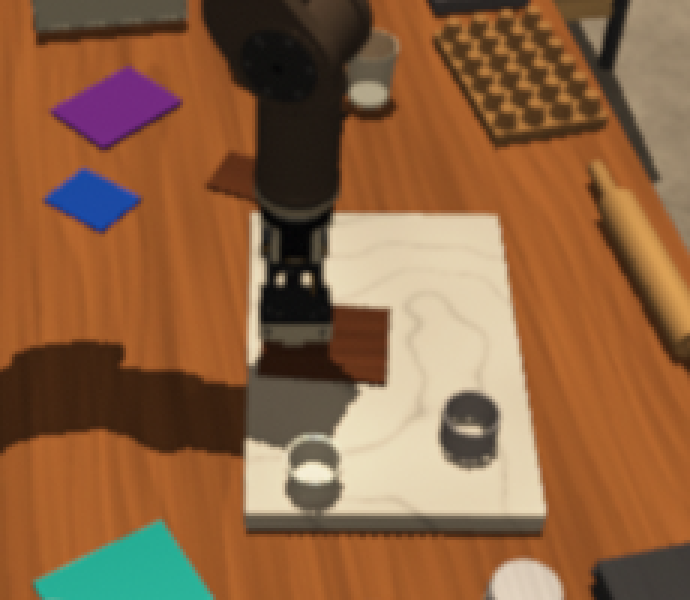

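```bash
python3 -c "
from ring import *
d=get_image('side'); np.savez('side5.npz',**d)
K,R,t=cam(d); v,u=np.mgrid[:384,:512]; Z=d['depth']
P=np.stack([(u-K[0,2])/K[0,0]*Z,(v-K[1,2])/K[1,1]*Z,Z],-1)@R.T+t
q=slab(P[...,:2].reshape(-1,2)).reshape(384,512,2)
for vv in range(200,232,2):
  print(vv,[(round(float(q[vv,uu,0])*1e3),round(float(q[vv,uu,1])*1e3),round(float(P[vv,uu,2])*1e3)) for uu in range(236,264,3)])
cv2.imwrite('pics/a5.png',cv2.resize(d['frame'][180:240,220:300,::-1],None,fx=9,fy=9,interpolation=cv2.INTER_CUBIC))
"
```

```text
200 [(-138, 72, 28), (-128, -67, 173), (-119, -70, 177), (-110, -66, 172), (-101, -65, 172), (-92, -67, 174), (-83, -67, 174), (-75, -66, 174), (-66, -66, 174), (-46, 73, 29)]
202 [(-138, 59, 32), (-128, -75, 174), (-119, -75, 174), (-110, -75, 173), (-101, -78, 177), (-92, -74, 172), (-84, -75, 174), (-74, -71, 170), (-66, -76, 175), (-47, 53, 40)]
204 [(-138, 54, 27), (-128, -82, 173), (-119, -81, 171), (-110, -84, 174), (-101, -83, 174), (-93, -83, 173), (-84, -82, 172), (-75, -80, 170), (-66, -82, 173), (-47, 45, 39)]
206 [(-138, 43, 29), (-128, -88, 170), (-119, -85, 167), (-110, -86, 168), (-101, -86, 168), (-93, -90, 173), (-84, -85, 168), (-75, -85, 168), (-66, -85, 167), (-47, 37, 37)]
208 [(-138, 31, 33), (-128, -85, 158), (-119, -88, 161), (-110, -82, 155), (-101, -84, 158), (-92, -85, 158), (-83, -83, 157), (-74, -85, 159), (-65, -84, 158), (-48, 24, 41)]
210 [(-137, 24, 30), (-128, -77, 140), (-119, -78, 142), (-110, -79, 143), (-101, -78, 142), (-92, -79, 143), (-83, -79, 143), (-74, -80, 145), (-65, -78, 142), (-48, 15, 42)]
212 [(-137, 13, 33), (-128, -80, 135), (-119
[... 944 characters left out ...]
39, 43), (-50, -41, 45)]
224 [(-137, -45, 39), (-127, -41, 34), (-117, -45, 40), (-108, -43, 37), (-98, -45, 39), (-88, -45, 40), (-79, -45, 40), (-69, -43, 38), (-59, -44, 39), (-50, -44, 39)]
226 [(-137, -47, 31), (-127, -48, 33), (-117, -48, 33), (-108, -48, 32), (-98, -48, 34), (-88, -45, 29), (-79, -53, 39), (-69, -46, 31), (-59, -49, 35), (-50, -52, 39)]
228 [(-137, -57, 33), (-127, -55, 31), (-117, -52, 28), (-108, -55, 31), (-98, -59, 36), (-88, -55, 32), (-79, -54, 31), (-69, -55, 32), (-60, -57, 34), (-50, -53, 30)]
230 [(-136, -65, 33), (-127, -66, 35), (-117, -66, 34), (-108, -63, 31), (-98, -66, 34), (-89, -64, 33), (-79, -65, 33), (-69, -65, 34), (-60, -68, 37), (-50, -64, 32)]
```

View pics/a5.png

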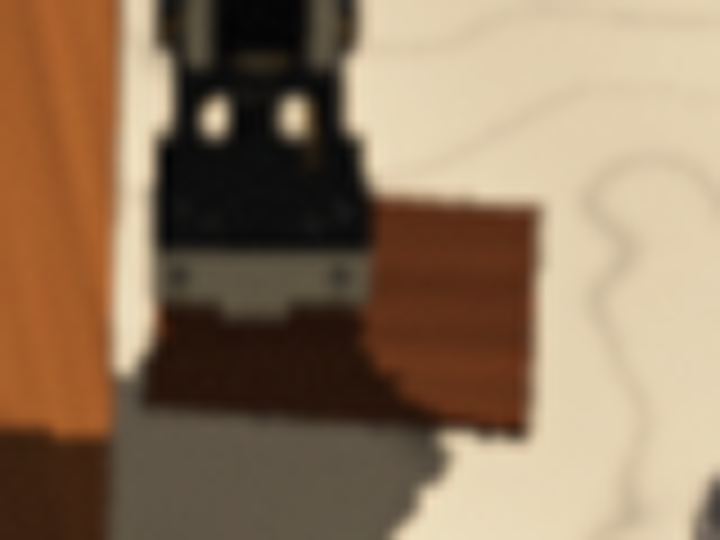

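```bash
python3 -c "
from ring import *
for f,tcp,az in(('side1',(.6522,-.1264,.1262),90),('side5',(.4841,-.0339,.0346),0),('top1',(.6522,-.1264,.1262),90),('side0',(.221,.585,.2),168.95)):
  d=dict(np.load(f+'.npz'))
  K,R,t=cam(d); v,u=np.mgrid[:384,:512]; Z=d['depth']
  P=np.stack([(u-K[0,2])/K[0,0]*Z,(v-K[1,2])/K[1,1]*Z,Z],-1)@R.T+t
  q=slab(P[...,:2].reshape(-1,2)); q=q-slab(np.array(tcp[:2])); c=np.radians(az)
  tx=q@[np.cos(c),np.sin(c)]; ty=q@[np.sin(c),-np.cos(c)]; h=P[...,2].ravel()-tcp[2]; h[Z.ravel()==0]=-9
  print(f)
  m=(abs(tx)<.05)&(abs(ty)<.11)
  for lo in np.arange(-.01,.15,.01):
    k=m&(h>=lo)&(h<lo+.01)&(h+tcp[2]>.05)
    if k.sum()>3: print('  h',round(lo,3),k.sum(),'tx',np.percentile(tx[k],[2,98]).round(3),'ty',np.percentile(ty[k],[2,98]).round(3))
"
```

```text
side1
  h 0.03 6 tx [-0.011  0.008] ty [-0.014  0.025]
  h 0.04 26 tx [-0.013  0.003] ty [-0.028  0.031]
  h 0.05 36 tx [-0.014  0.011] ty [-0.029  0.034]
  h 0.06 27 tx [-0.014 -0.008] ty [-0.03   0.034]
  h 0.07 39 tx [-0.013  0.003] ty [-0.03   0.034]
  h 0.08 11 tx [-0.012  0.006] ty [-0.026  0.024]
  h 0.1 42 tx [-0.038 -0.002] ty [-0.084  0.088]
  h 0.11 183 tx [-0.038  0.028] ty [-0.082  0.085]
  h 0.12 193 tx [-0.038  0.021] ty [-0.085  0.087]
  h 0.13 203 tx [-0.037  0.031] ty [-0.092  0.093]
  h 0.14 573 tx [-0.036  0.035] ty [-0.09   0.095]
side5
  h 0.04 10 tx [-0.008  0.011] ty [0.04  0.045]
  h 0.05 5 tx [-0.001  0.012] ty [-0.025  0.047]
  h 0.06 9 tx [-0.007  0.011] ty [-0.033 -0.027]
  h 0.07 11 tx [-0.008  0.011] ty [-0.031 -0.027]
  h 0.09 15 tx [-0.032  0.035] ty [-0.002  0.085]
  h 0.1 66 tx [-0.034  0.036] ty [-0.033  0.089]
  h 0.11 140 tx [-0.034  0.037] ty [-0.054  0.09 ]
  h 0.12 88 tx [-0.034  0.036] ty [-0.044  0.094]
  h 0.13 282 tx [-0.031  0.038] ty [0.009 0.095]
  h 0.14 105 tx [-0.027  0.032] ty [-0.009  0.094]
top1
side0
  h 0.02 4 tx [-0.01   0.003] ty [-0.048  0.05 ]
  h 0.03 24 tx [-0.012  0.009] ty [-0.06   0.056]
  h 0.04 24 tx [-0.014  0.008] ty [-0.066  0.061]
  h 0.05 27 tx [-0.014  0.007] ty [-0.067  0.055]
  h 0.06 28 tx [-0.013  0.01 ] ty [-0.067  0.054]
  h 0.07 30 tx [-0.013  0.01 ] ty [-0.069  0.059]
  h 0.08 5 tx [-0.006  0.004] ty [0.043 0.052]
  h 0.09 37 tx [-0.036  0.035] ty [-0.09   0.081]
  h 0.1 87 tx [-0.038  0.03 ] ty [-0.093  0.078]
  h 0.11 98 tx [-0.039  0.025] ty [-0.094  0.083]
  h 0.12 74 tx [-0.039  0.032] ty [-0.098  0.078]
  h 0.13 252 tx [-0.038  0.033] ty [-0.099  0.093]
  h 0.14 67 tx [-0.027  0.02 ] ty [-0.055  0.061]
```

>>> {"method": "arm_command", "body": {"deltas": [{"xyz":[-1.5,0,0],"turn":0,"jaw":102},{"xyz":[-3,0,0],"turn":0,"jaw":102},{"xyz":[-4.5,0,0],"turn":0,"jaw":102},{"xyz":[-5.4,0,0],"turn":0,"jaw":102},{"xyz":[-5.4,0,0],"turn":0,"jaw":102}]}}

```text
clock: 8.37
position: [0.4292, -0.0246, 0.0345]
ee_rot: [3.123, -0.263, -0.004]
force: [0.3, -0.2, -0.3]
width: 0.6
```

```bash
python3 go.py -0.1545 0.006 0.007 0; python3 -c "
from ring import *
print('tip world z est')
D=[get_image('side') for _ in range(4)]
np.savez('side6.npz',**D[0])
from m import *
measure('6',False,('side',))
o=observe();tcp=o['position']
for d in D:
  K,R,t=cam(d); v,u=np.mgrid[:384,:512]; Z=d['depth']
  P=np.stack([(u-K[0,2])/K[0,0]*Z,(v-K[1,2])/K[1,1]*Z,Z],-1)@R.T+t
  q=slab(P[...,:2].reshape(-1,2))-slab(tcp[:2]); h=P[...,2].ravel()
  m=(abs(q[:,0])<.03)&(abs(q[:,1]+.04)<.02)&(h>.05)&(h<.12)
  print(m.sum(),np.sort(h[m])[:12].round(4), q[m].mean(0).round(4))
"
```

```text
t 8.3667 pos slab [[-0.1565  0.0057]] z 0.0345 az 0.06 tilt 0.48 F [ 0.3 -0.2 -0.3] w 0.6 j [-0.7   0.48  0.85  2.26 -0.59  0.64 -1.16]
world [ 0.4312 -0.0246  0.007 ] delta cm [ 0.21 -0.05  2.75] turn 0.06 rows 0.7
tip world z est
side slab [[0.47110000252723694, 0.18639999628067017], [0.7685999870300293, 0.13500000536441803], [0.6929000020027161, -0.30250000953674316], [0.3955000042915344, -0.25110000371932983]] [0.44399921 0.3018673 ] 9.804147720336914
  brown [[0.5169, -0.0445]] [0.1106 0.1374] 14.47 [[0.4641999900341034, 0.026200000196695328], [0.5971999764442444, -0.008100000210106373], [0.569599986076355, -0.1151999980211258], [0.43650001287460327, -0.08089999854564667]]
  brown [[0.4735, 0.2158]] [0.0485 0.1223] 0.0 [[0.4122999906539917, 0.23999999463558197], [0.534600019454956, 0.23999999463558197], [0.534600019454956, 0.1914999932050705], [0.4122999906539917, 0.1914999932050705]]
  brown [[0.3896, -0.1113]] [0.1821 0.0651] 9.46 [[0.3723999857902527, -0.016200000420212746], [0.4366999864578247, -0.026900000870227814], [0.4066999852657318, -0.20649999380111694], [0.3425000011920929, -0.19580000638961792]]
14 [0.0743 0.0746 0.0748 0.0774 0.0776 0.0781 0.08   0.082  0.0824 0.0825
 0.0828 0.0849] [-0.003  -0.0427]
14 [0.0731 0.0753 0.0762 0.078  0.079  0.0791 0.0792 0.0797 0.0808 0.0813
 0.0814 0.0824] [-0.003  -0.0421]
14 [0.0715 0.0744 0.0755 0.077  0.0799 0.0801 0.0811 0.0817 0.0822 0.0832
 0.0835 0.084 ] [ 0.0002 -0.0427]
14 [0.075  0.0757 0.0774 0.0776 0.0782 0.0783 0.0785 0.0803 0.0804 0.081
 0.0811 0.0823] [ 0.0002 -0.042 ]
```

>>> {"method": "arm_command", "body": {"deltas": [{"xyz":[0.1,0,0.7],"turn":0,"jaw":102},{"xyz":[0.2,0,1.4],"turn":0,"jaw":102},{"xyz":[0.2,0,2.1],"turn":0,"jaw":102},{"xyz":[0.2,0,2.6],"turn":0,"jaw":102},{"xyz":[0.2,0,2.6],"turn":0,"jaw":102}]}}

```text
clock: 8.98
position: [0.4339, -0.026, 0.0077]
ee_rot: [3.121, -0.263, -0.002]
force: [0.3, -1.1, -0.4]
width: 0.601
```

```bash
python3 go.py -0.1545 0.006 0.0 0; python3 -c "
from ring import *
D=[get_image('side') for _ in range(2)]
cv2.imwrite('pics/a7.png',cv2.resize(D[0]['frame'][160:260,200:310,::-1],None,fx=6,fy=6,interpolation=cv2.INTER_CUBIC))
o=observe();tcp=o['position']
for d in D:
  K,R,t=cam(d); v,u=np.mgrid[:384,:512]; Z=d['depth']
  P=np.stack([(u-K[0,2])/K[0,0]*Z,(v-K[1,2])/K[1,1]*Z,Z],-1)@R.T+t
  q=slab(P[...,:2].reshape(-1,2))-slab(tcp[:2]); h=P[...,2].ravel()
  m=(abs(q[:,0])<.03)&(abs(q[:,1]+.04)<.02)&(h>.032)&(h<.12)
  print(m.sum(),np.sort(h[m])[:12].round(4), q[m].mean(0).round(4))
"
```

```text
t 8.9833 pos slab [[-0.1516  0.0051]] z 0.0077 az 0.06 tilt 0.56 F [ 0.3 -1.1 -0.4] w 0.601 j [-0.64  0.53  0.77  2.27 -0.66  0.59 -1.1 ]
world [ 0.4312 -0.0246  0.    ] delta cm [-0.29 -0.1   0.77] turn 0.06 rows 0.2
59 [0.0324 0.0325 0.0325 0.0327 0.0328 0.0329 0.033  0.0332 0.0333 0.0333
 0.0336 0.0337] [ 0.0164 -0.0415]
54 [0.0323 0.0325 0.0327 0.0328 0.0329 0.0334 0.0337 0.0339 0.034  0.034
 0.0341 0.0345] [ 0.0164 -0.0432]
```

View pics/a7.png

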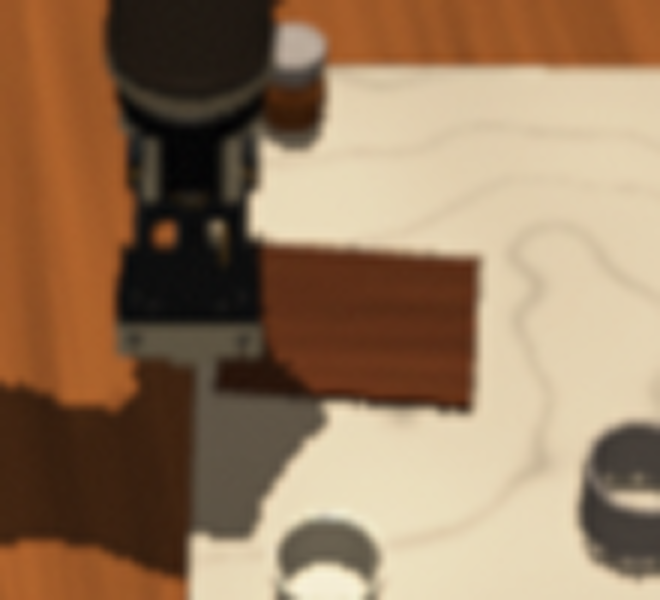

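>>> {"method": "arm_command", "body": {"deltas": [{"xyz":[-0.3,-0.1,0],"turn":0,"jaw":102},{"xyz":[-0.4,-0.1,0.1],"turn":0,"jaw":102},{"xyz":[-0.4,-0.1,0.3],"turn":0,"jaw":102},{"xyz":[-0.4,-0.1,0.5],"turn":0,"jaw":102},{"xyz":[-0.4,-0.1,0.5],"turn":0,"jaw":102}]}}

```text
clock: 9.5
position: [0.4306, -0.0243, 0.0035]
ee_rot: [3.121, -0.263, -0.0]
force: [-1.2, 1.5, 2.0]
width: 0.599
```

```bash
python3 go.py -0.1545 0.006 -0.003 0
```

```text
t 9.5 pos slab [[-0.1551  0.0062]] z 0.0035 az 0.07 tilt 0.53 F [-1.2  1.5  2. ] w 0.599 j [-0.64  0.53  0.76  2.28 -0.68  0.57 -1.09]
world [ 0.4312 -0.0246 -0.003 ] delta cm [0.06 0.02 0.65] turn 0.07 rows 0.2
```

>>> {"method": "arm_command", "body": {"deltas": [{"xyz":[0,0,0.1],"turn":0,"jaw":102},{"xyz":[0,0,0.15],"turn":0,"jaw":102},{"xyz":[0,0,0.2],"turn":0,"jaw":102},{"xyz":[0,0,0.2],"turn":0,"jaw":102},{"xyz":[0,0,0.2],"turn":0,"jaw":102}]}}

```text
clock: 9.92
position: [0.4309, -0.0242, 0.0025]
ee_rot: [3.123, -0.264, 0.001]
force: [-6.9, 0.9, 29.6]
width: 0.598
```

>>> {"method": "arm_command", "body": {"deltas": [{"xyz":[0,0,0.1],"turn":0,"jaw":102},{"xyz":[0,0,0.15],"turn":0,"jaw":102},{"xyz":[0,0,0.2],"turn":0,"jaw":102},{"xyz":[0,0,0.2],"turn":0,"jaw":102},{"xyz":[0,0,0.2],"turn":0,"jaw":102}]}}

```text
clock: 10.33
position: [0.431, -0.0241, 0.0021]
ee_rot: [3.126, -0.265, 0.002]
force: [-11.7, 1.9, 47.0]
width: 0.6
```

>>> {"method": "arm_command", "body": {"deltas": [{"xyz":[0,0,0.1],"turn":0,"jaw":102},{"xyz":[0,0,0.15],"turn":0,"jaw":102},{"xyz":[0,0,0.2],"turn":0,"jaw":102},{"xyz":[0,0,0.2],"turn":0,"jaw":102},{"xyz":[0,0,0.2],"turn":0,"jaw":102}]}}

```text
clock: 10.75
position: [0.4311, -0.024, 0.0019]
ee_rot: [3.129, -0.267, 0.003]
force: [-14.5, 1.2, 54.9]
width: 0.598
```

```bash
python3 -c "
from ring import *
o=observe(); print(o['force'],o['ft_torque']); print('slabframe torque',S@o['ft_torque'][:2])"
```

```text
[-14.50358146   1.21010194  54.85475744] [0.34398255 2.76427397 0.13789429]
slabframe torque [-0.12585972  2.78274935]
```

>>> {"method": "arm_command", "body": {"deltas": [{"xyz":[0,0,-0.2],"turn":0,"jaw":102},{"xyz":[0,0,-0.4],"turn":0,"jaw":102},{"xyz":[0,0,-0.6],"turn":0,"jaw":102},{"xyz":[0,0,-0.6],"turn":0,"jaw":102},{"xyz":[0,0,-0.6],"turn":0,"jaw":102}]}}

```text
clock: 11.17
position: [0.4311, -0.0239, 0.0078]
ee_rot: [3.129, -0.267, 0.003]
force: [-0.3, -0.6, 0.7]
width: 0.604
```

```bash
python3 go.py -0.1545 0.006 -0.003 0;python3 -c "
from ring import *
o=observe(); print(o['force'],o['ft_torque'])
d=get_image('side');np.savez('side8.npz',**d)
from m import *
measure('8',False,('side',))
cv2.imwrite('pics/a8.png',cv2.resize(d['frame'][160:260,200:310,::-1],None,fx=6,fy=6,interpolation=cv2.INTER_CUBIC))
d=get_image('top')
cv2.imwrite('pics/t8.png',cv2.resize(d['frame'][110:250,170:350,::-1],None,fx=4,fy=4,interpolation=cv2.INTER_CUBIC))
"
```

```text
t 11.1667 pos slab [[-0.1547  0.0066]] z 0.0078 az -0.06 tilt 0.15 F [-0.3 -0.6  0.7] w 0.604 j [-0.64  0.52  0.77  2.28 -0.67  0.58 -1.09]
world [ 0.4312 -0.0246 -0.003 ] delta cm [0.02 0.06 1.08] turn -0.06 rows 0.3
[-0.29432305 -0.64624072  0.68616352] [-0.0522346   0.21622753  0.0225319 ]
side slab [[0.47119998931884766, 0.18639999628067017], [0.7684999704360962, 0.13510000705718994], [0.6930000185966492, -0.30250000953674316], [0.39570000767707825, -0.25119999051094055]] [0.44403527 0.30168572] 9.798439025878906
  brown [[0.5169, -0.0444]] [0.1104 0.1373] 14.57 [[0.4643999934196472, 0.02630000002682209], [0.5971999764442444, -0.008200000040233135], [0.5694000124931335, -0.11509999632835388], [0.436599999666214, -0.08060000091791153]]
  brown [[0.4715, 0.1969]] [0.1262 0.0862] 90.0 [[0.534600019454956, 0.23999999463558197], [0.534600019454956, 0.15379999577999115], [0.40849998593330383, 0.15379999577999115], [0.40849998593330383, 0.23999999463558197]]
  brown [[0.3875, -0.1225]] [0.1533 0.0658] 9.29 [[0.36739999055862427, -0.04149999842047691], [0.4323999881744385, -0.05209999904036522], [0.4077000021934509, -0.20340000092983246], [0.3427000045776367, -0.19280000030994415]]
```

View pics/a8.png

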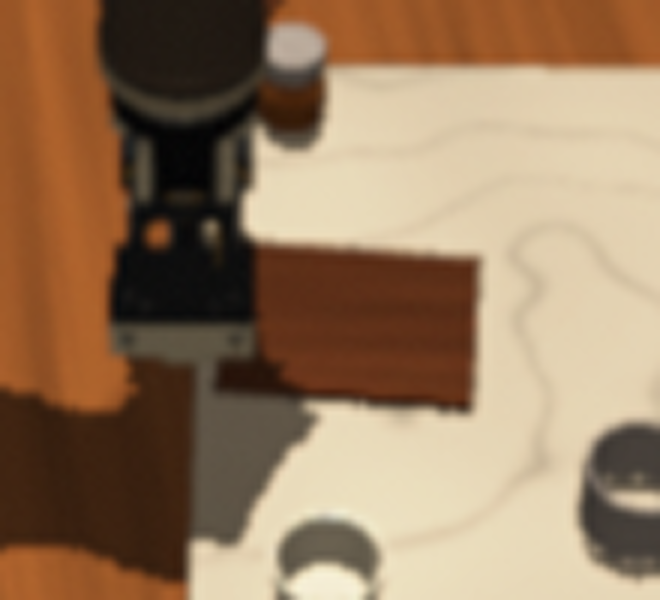

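View pics/t8.png

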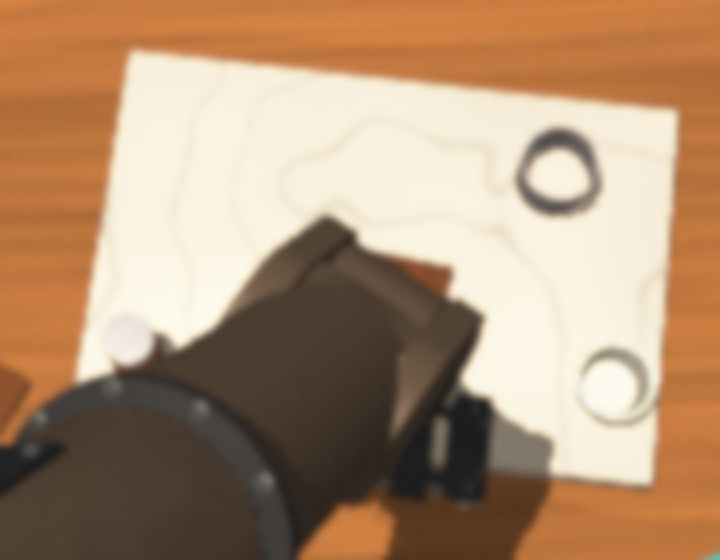

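>>> {"method": "arm_command", "body": {"deltas": [{"xyz":[0,0,0.15],"turn":0,"jaw":102},{"xyz":[0.4,0,0.15],"turn":0,"jaw":102},{"xyz":[0.9,0,0.15],"turn":0,"jaw":102},{"xyz":[1.4,0,0.15],"turn":0,"jaw":102},{"xyz":[2,0,0.15],"turn":0,"jaw":102}]}}

```text
clock: 11.68
position: [0.4511, -0.0275, 0.0061]
ee_rot: [3.129, -0.267, 0.002]
force: [-1.8, 0.3, -1.2]
width: 0.6
```

>>> {"method": "arm_command", "body": {"deltas": [{"xyz":[0.5,0,0],"turn":0,"jaw":102},{"xyz":[1,0,0],"turn":0,"jaw":102},{"xyz":[1.5,0,0],"turn":0,"jaw":102},{"xyz":[1.5,0,0],"turn":0,"jaw":102},{"xyz":[1.5,0,0],"turn":0,"jaw":102}]}}

```text
clock: 12.1
position: [0.4664, -0.0302, 0.0062]
ee_rot: [3.128, -0.267, 0.003]
force: [0.5, -0.2, 1.2]
width: 0.601
```

```bash
python3 go.py 0.025 0.006 0.006 0;python3 -c "
from m import *
measure('9',True,('side',))
d=dict(np.load('side9.npz'))
cv2.imwrite('pics/a9.png',cv2.resize(d['frame'][160:260,200:310,::-1],None,fx=6,fy=6,interpolation=cv2.INTER_CUBIC))
"
```

```text
t 12.1 pos slab [[-0.1189  0.0064]] z 0.0062 az -0.07 tilt 0.16 F [ 0.5 -0.2  1.2] w 0.601 j [-0.6   0.56  0.76  2.19 -0.67  0.63 -1.09]
world [ 0.6082 -0.0548  0.006 ] delta cm [14.39  0.02  0.05] turn -0.07 rows 3.5
side slab [[0.47119998931884766, 0.18639999628067017], [0.7685999870300293, 0.13500000536441803], [0.6929000020027161, -0.3025999963283539], [0.3955000042915344, -0.25119999051094055]] [0.44408321 0.30181176] 9.816163063049316
  brown [[0.5457, -0.0435]] [0.1116 0.1367] 9.98 [[0.48809999227523804, 0.02329999953508377], [0.6226999759674072, -0.0003000000142492354], [0.6032999753952026, -0.11029999703168869], [0.46869999170303345, -0.08659999817609787]]
  brown [[0.4954, 0.1919]] [0.1431 0.0962] 90.0 [[0.5669000148773193, 0.23999999463558197], [0.5669000148773193, 0.14380000531673431], [0.423799991607666, 0.14380000531673431], [0.423799991607666, 0.23999999463558197]]
  brown [[0.3923, -0.125]] [0.0631 0.1192] 90.0 [[0.423799991607666, -0.06539999693632126], [0.423799991607666, -0.18459999561309814], [0.36079999804496765, -0.18459999561309814], [0.36079999804496765, -0.06539999693632126]]
```

View pics/a9.png

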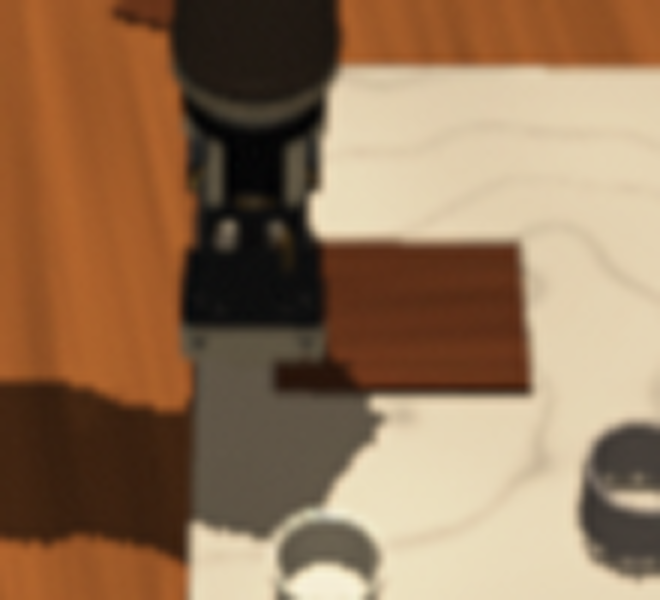

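>>> {"method": "arm_command", "body": {"deltas": [{"xyz":[0.6,0,0],"turn":0,"jaw":102},{"xyz":[1.3,0,0],"turn":0,"jaw":102},{"xyz":[2,0,0],"turn":0,"jaw":102},{"xyz":[2.7,0,0],"turn":0,"jaw":102},{"xyz":[3.4,0,0],"turn":0,"jaw":102}]}}

```text
clock: 12.57
position: [0.5004, -0.036, 0.0062]
ee_rot: [3.128, -0.267, 0.003]
force: [-1.4, 0.2, 0.9]
width: 0.599
```

>>> {"method": "arm_command", "body": {"deltas": [{"xyz":[0.7,0,0],"turn":0,"jaw":102},{"xyz":[1.4,0,0],"turn":0,"jaw":102},{"xyz":[2.1,0,0],"turn":0,"jaw":102},{"xyz":[2.8,0,0],"turn":0,"jaw":102},{"xyz":[3.5,0,0],"turn":0,"jaw":102}]}}

```text
clock: 12.98
position: [0.5356, -0.0421, 0.0062]
ee_rot: [3.128, -0.267, 0.003]
force: [-0.6, 0.6, -0.4]
width: 0.602
```

```bash
python3 go.py 0.025 0.006 0.006 0;python3 -c "
from m import *
measure('10',True,('side',))
"
```

```text
t 12.9833 pos slab [[-0.0486  0.0063]] z 0.0062 az -0.07 tilt 0.15 F [-0.6  0.6 -0.4] w 0.602 j [-0.54  0.65  0.75  2.03 -0.67  0.73 -1.11]
world [ 0.6082 -0.0548  0.006 ] delta cm [7.36 0.02 0.04] turn -0.07 rows 1.8
side slab [[0.47119998931884766, 0.18619999289512634], [0.7681000232696533, 0.13519999384880066], [0.6929000020027161, -0.3027999997138977], [0.3959999978542328, -0.25189998745918274]] [0.44443026 0.3012619 ] 9.735373497009277
  brown [[0.6136, -0.0548]] [0.1113 0.1373] 9.46 [[0.5550000071525574, 0.01140000019222498], [0.6904000043869019, -0.01119999960064888], [0.6721000075340271, -0.12099999934434891], [0.5367000102996826, -0.09839999675750732]]
  brown [[0.5969, 0.1908]] [0.1285 0.1021] 15.04 [[0.564300000667572, 0.2660999894142151], [0.6628999710083008, 0.23960000276565552], [0.6295999884605408, 0.11550000309944153], [0.531000018119812, 0.1420000046491623]]
  brown [[0.4792, 0.2115]] [0.1092 0.0569] 90.0 [[0.5338000059127808, 0.23999999463558197], [0.5338000059127808, 0.18310000002384186], [0.4246000051498413, 0.18310000002384186], [0.4246000051498413, 0.23999999463558197]]
  brown [[0.3942, -0.1065]] [0.0669 0.1192] 90.0 [[0.427700012922287, -0.04690000042319298], [0.427700012922287, -0.16619999706745148], [0.36079999804496765, -0.16619999706745148], [0.36079999804496765, -0.04690000042319298]]
```

>>> {"method": "arm_command", "body": {"deltas": [{"xyz":[0.7,0,0],"turn":0,"jaw":102},{"xyz":[1.4,0,0],"turn":0,"jaw":102},{"xyz":[2.1,0,0],"turn":0,"jaw":102},{"xyz":[2.8,0,0],"turn":0,"jaw":102},{"xyz":[3.5,0,0],"turn":0,"jaw":102}]}}

```text
clock: 13.45
position: [0.5725, -0.0484, 0.0066]
ee_rot: [3.128, -0.266, 0.006]
force: [-0.0, 1.1, -0.7]
width: 0.603
```

>>> {"method": "arm_command", "body": {"deltas": [{"xyz":[0.7,0,0],"turn":0,"jaw":102},{"xyz":[1.4,0,0],"turn":0,"jaw":102},{"xyz":[2.1,0,0],"turn":0,"jaw":102},{"xyz":[2.8,0,0],"turn":0,"jaw":102},{"xyz":[3.5,0,0],"turn":0,"jaw":102}]}}

```text
clock: 13.87
position: [0.6077, -0.0544, 0.0067]
ee_rot: [3.128, -0.266, 0.006]
force: [-1.0, -1.0, -0.6]
width: 0.599
```

```bash
python3 go.py 0.0395 0.006 0.006 0;python3 -c "
from m import *
measure('11',True,('top','side'))
d=dict(np.load('side11.npz'))
cv2.imwrite('pics/a11.png',cv2.resize(d['frame'][140:280,210:350,::-1],None,fx=4,fy=4,interpolation=cv2.INTER_CUBIC))
" | cut -c1-120
```

```text
t 13.8667 pos slab [[0.0245 0.0063]] z 0.0067 az -0.04 tilt 0.24 F [-1.  -1.  -0.6] w 0.599 j [-0.48  0.74  0.75  1.84 -0.67  0.83 -1.13]
world [ 0.6224 -0.0572  0.006 ] delta cm [1.5  0.03 0.07] turn -0.04 rows 0.4
top slab [[0.46369999647140503, 0.15629999339580536], [0.7638000249862671, 0.10530000180006027], [0.6949999928474426, -0
  brown [[0.395, -0.0335]] [0.0685 0.1469] 90.0 [[0.4291999936103821, 0.03999999910593033], [0.4291999936103821, -0.1068
side slab [[0.42730000615119934, -0.06960000097751617], [0.7258999943733215, -0.12120000272989273], [0.6944000124931335,
  brown [[0.7008, -0.0723]] [0.1477 0.1372] 26.4 [[0.6721000075340271, 0.024399999529123306], [0.7950999736785889, -0.03
  brown [[0.6965, 0.1777]] [0.1285 0.1246] 90.0 [[0.7608000040054321, 0.23999999463558197], [0.7608000040054321, 0.11540
  brown [[0.4792, 0.2115]] [0.1092 0.0569] 90.0 [[0.5338000059127808, 0.23999999463558197], [0.5338000059127808, 0.18310
  brown [[0.3958, -0.0669]] [0.07   0.1554] 90.0 [[0.4307999908924103, 0.01080000028014183], [0.4307999908924103, -0.144
```

View pics/a11.png

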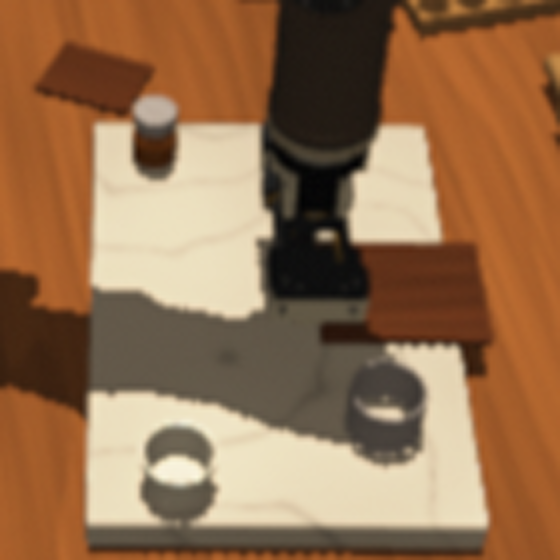

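>>> {"method": "arm_command", "body": {"deltas": [{"xyz":[0.5,0,0],"turn":0,"jaw":102},{"xyz":[1,0,0],"turn":0,"jaw":102},{"xyz":[1.4,0,0],"turn":0,"jaw":102},{"xyz":[1.4,0,0],"turn":0,"jaw":102},{"xyz":[1.4,0,0],"turn":0,"jaw":102}]}}

```text
clock: 14.38
position: [0.6227, -0.0572, 0.0069]
ee_rot: [3.127, -0.266, 0.008]
force: [-0.1, -0.6, -0.6]
width: 0.6
```

>>> {"method": "arm_command", "body": {"deltas": [{"xyz":[-0.7,0,0],"turn":0,"jaw":102},{"xyz":[-1.8,0,0],"turn":0,"jaw":102},{"xyz":[-3,0,-1.5],"turn":0,"jaw":102},{"xyz":[-3.5,0,-4],"turn":0,"jaw":102},{"xyz":[-4,0,-7],"turn":0,"jaw":102}]}}

```text
clock: 14.8
position: [0.5803, -0.0497, 0.0761]
ee_rot: [3.127, -0.266, 0.003]
force: [0.2, 0.0, 0.1]
width: 0.598
```

```bash
python3 go.py -0.12 0.006 0.1 0
```

```text
t 14.8 pos slab [[-0.0033  0.0063]] z 0.0761 az -0.06 tilt 0.19 F [0.2 0.  0.1] w 0.598 j [-0.57  0.62  0.84  1.87 -0.57  0.91 -1.2 ]
world [ 0.4652 -0.0304  0.1   ] delta cm [-11.66   0.05  -2.41] turn -0.06 rows 2.9
```

>>> {"method": "arm_command", "body": {"deltas": [{"xyz":[-3,0,-2.5],"turn":0,"jaw":102},{"xyz":[-6,0,-5],"turn":0,"jaw":102},{"xyz":[-9,0,-7],"turn":0,"jaw":102},{"xyz":[-12,0,-8],"turn":0,"jaw":102},{"xyz":[-15,0,-8],"turn":0,"jaw":102}]}}

```text
clock: 15.22
position: [0.4314, -0.0241, 0.1568]
ee_rot: [3.129, -0.267, 0.005]
force: [0.2, 1.5, -0.1]
width: 0.598
```

```bash
cat > fin.py <<'E'
from ring import *
from m import measure
import sys
tag=sys.argv[1]
measure(tag,True)
for n in("top","side"):
    d=dict(np.load(n+tag+".npz"))
    cv2.imwrite(f'pics/{n}{tag}.png',cv2.resize(d['frame'][80:290,150:380,::-1],None,fx=3,fy=3,interpolation=cv2.INTER_CUBIC))
    ring(tag,n=n)
E
python3 fin.py 12 | grep -v "^side \[\|^top \["
```

```text
top slab [[0.42570000886917114, -0.07199999690055847], [0.7253000140190125, -0.12280000001192093], [0.6955000162124634, -0.29899999499320984], [0.39579999446868896, -0.24819999933242798]] [0.17867729 0.30393132] 9.619728088378906
  brown [[0.7063, -0.0653]] [0.1086 0.1288] 13.93 [[0.6568999886512756, 0.002899999963119626], [0.7818999886512756, -0.02810000069439411], [0.7556999921798706, -0.13349999487400055], [0.6306999921798706, -0.10249999910593033]]
  brown [[0.4742, 0.0306]] [0.1273 0.3016] 25.14 [[0.36469998955726624, 0.15230000019073486], [0.6377000212669373, 0.02410000003874302], [0.5835999846458435, -0.09109999984502792], [0.31060001254081726, 0.03700000047683716]]
  brown [[0.3904, -0.1365]] [0.0592 0.1223] 90.0 [[0.41999998688697815, -0.07540000230073929], [0.41999998688697815, -0.19769999384880066], [0.36079999804496765, -0.19769999384880066], [0.36079999804496765, -0.07540000230073929]]
side slab [[0.47119998931884766, 0.18619999289512634], [0.7694000005722046, 0.1348000019788742], [0.694100022315979, -0.30230000615119934], [0.39590001106262207, -0.250900000333786]] [0.44
[... 500 characters left out ...]
05 51 [ 0.0751 -0.1523] [ 0.1088 -0.101 ] 0.0719
  depth 0.05 46 [ 0.0498 -0.1514] [ 0.0751 -0.0962] 0.0717
  depth 0.05 37 [-0.1157  0.156 ] [-0.0863  0.1934] 0.071
  depth 0.05 140 [-0.1094 -0.2085] [-0.0519 -0.1515] 0.0719
  depth 0.072 52 [ 0.0505 -0.1535] [ 0.1093 -0.0989] 0.0782
  depth 0.072 139 [-0.1146  0.1577] [-0.077  0.194] 0.0885
  depth 0.05 64 [-0.1146  0.1501] [-0.0758  0.1804] 0.0712
  depth 0.05 78 [ 0.0572 -0.121 ] [ 0.1079 -0.0934] 0.0719
  depth 0.05 87 [ 0.0499 -0.1574] [ 0.1058 -0.12  ] 0.0713
  depth 0.05 188 [-0.1087 -0.2109] [-0.052  -0.1513] 0.0719
  depth 0.072 85 [-0.1115  0.1546] [-0.0765  0.1908] 0.0898
  depth 0.072 74 [ 0.0517 -0.1545] [ 0.1072 -0.097 ] 0.082
```

View pics/top12.png

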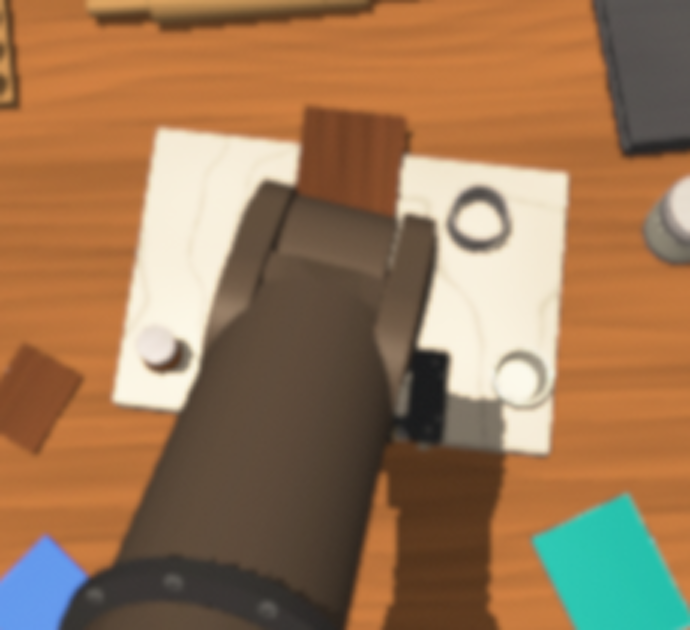

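View pics/side12.png

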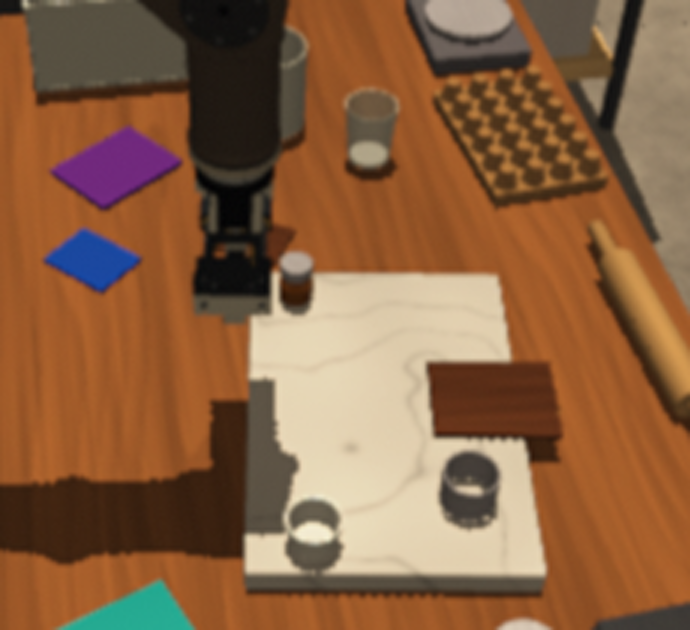

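```bash
python3 -c "
from ring import *
d=dict(np.load('side12.npz'))
print(slab(px2w(d,[[333.2,201],[336,225.2],[295.3,225.2],[292.7,200.7]],.038)).round(4))
d=dict(np.load('top12.npz'))
print('top front',slab(px2w(d,[[305/3+150,107/3+80],[407/3+150,117/3+80]],.038)).round(4))
print('top slab far corners',slab(px2w(d,[[158/3+150,129/3+80],[568/3+150,172/3+80]],.03)).round(4))
"
```

```text
[[ 0.1921  0.0626]
 [ 0.1861 -0.0455]
 [ 0.0542 -0.047 ]
 [ 0.0542  0.0621]]
top front [[ 0.1882  0.0649]
 [ 0.1896 -0.0441]]
top slab far corners [[ 0.1482  0.2184]
 [ 0.1509 -0.2195]]
```

```bash
python3 -c "
from cell import sign_off,observe
o=observe();print(o['clock'],o['dq'].round(3),o['force'].round(1));print(sign_off())"
```

```text
15.3167 [ 0.065  0.069 -0.044 -0.093 -0.069 -0.003  0.071] [0.9 1.6 0. ]
the job is handed in; nothing more can be done
None
```

I pushed the ring about 11 cm to the right. Then I pushed the board straight out along the slab's x with both fingertips on its trailing edge, backed away and handed in at 15.3 s.

**Last checks**
- **Board:** the corners I picked in the two pictures put its front edge at 188–190 mm (top) and 186–192 mm (side) from the slab's origin. That is about 3.9–4.0 cm out, squared up with the slab to within a few degrees.
- **Ring:** it stands at about (80, −125) mm on the slab, with roughly 4–5 cm of free space between it and the board.
- **Jar and ramekin:** they measured where they were at the start. I did not re-measure the jug, cup, bowl and tin, but nothing came near them.
- **Robot:** it was clear of everything, though still moving slightly when I handed in.

**What failed or disagreed**
- **First board push:** it missed and passed over the board without moving it. The pictures and a touch test showed that the fingertips sit about 27 mm higher than the reported TCP (the depth image suggested about 36 mm).
- **Touch test:** I touched the fingertips to the slab to find the true height. I sent three lowering steps without checking between them, so the force reached about 55 N, under the 120 N wrist limit. The board did not move.
- **Ring push:** because of the same height error, the ring was pushed near its top rim rather than low. It slid without tipping.
- **Automatic outline:** the board outline from the last two pictures was partly spoiled by shadow and the arm, which is why I used hand-picked corners for the final figure.

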